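# Set the slab stand up and hold it

### The job

Get the tilting stone stand ready for carving: with the frame still lying back on its rest, shut the hinged upper half of the open axle bearing down onto its lower half, edge to edge, and then flip the kickstand leg at the frame's side over centre so that it snaps fully down. Only then pull the frame up until it stands upright and finish while still holding it there, because it tips back when let go; leave the tools and stones lying around it where they are.

Things in the scene. Friction and masses are not known exactly. Their poses are not given: they have to be found in the camera images.
- stand: Fixed steel base of the slab stand: dark plate 230 x 340 x 8 mm, two grey bearing blocks, back rest. Origin on the bench straight under the axle, midway between the frame's posts; x runs square to the axle, level, from the robot's side to the far side, y along the axle to the left, z up. The axle (32 mm diameter) lies along y at x = 0, z = 45 mm. It never moves in a run.
- frame (a joint): Lean of the blue tube frame with a marble tablet on its far side; turns about the axle. 0 = lying back on its rest, 0.5 rad from vertical towards stand +x; 0.5 = upright; stop at 0.52, where the lowered leg meets the bench. Swings freely, tips back to 0 when not held; 1 to 3 N at the rail raises it. Posts 16 mm thick, 250 mm long, at stand y = -100 and +100 mm. Mass 0.6 to 0.9 kg.
- rail_mid (a point): Middle of the frame's bare steel top rail, a round bar of 18 mm diameter along stand y, 200 mm long between the posts, 250 mm from the axle; the tablet ends 68 mm short of it, so fingers can straddle it from above. This point's z axis runs up the frame (away from the axle), y along the rail.
- leg (a joint): Kickstand leg, a flat steel bar 16 mm wide at stand y = +124 mm, outside the frame's left post, pivoted on the frame 80 mm from the axle in the plane of the posts. 0 = stowed, up along the post; swings towards the robot (stand -x) and down to its stop at 2.604. An over-centre spring pushes it back to 0 below 1.3 and snaps it down to 2.604 above 1.3; about 1 N at the foot bar moves it.
- foot_bar (a point): Point on the leg's foot bar, a dark round bar of 12 mm diameter that sticks out 70 mm to the left (stand +y) from the leg's free end, parallel to the axle; the point is on the bar's centre line, 44 mm out from the leg's middle plane (stand y = +168 mm), 135 mm from the leg's pivot. The bar is clear before and behind.
- cap (a joint): Hinged upper half (cap) of the grey axle bearing at stand y = -175 mm. 0 = shut, its flat edges on the lower half; grows as it opens up and away from the robot, to 2.0. Hinge line along stand y at stand x = +32 mm, z = 45 mm. Stiff hinge: it stays where it is left; 1 to 2 N at its bar moves it. Bearing 64 x 50 mm in plan, 70 mm high when shut.
- cap_bar (a point): Middle of the cap's handle bar, a round steel bar of 12 mm diameter, 60 mm long, along stand y, 106 mm from the hinge line and 5 mm above the cap's parting face; shut, it lies towards the robot (stand x = -74 mm) at z = 50 mm, 36 mm clear of the bearing; with the cap open it is on top.
- chisel_a: Bystander: steel chisel 180 mm long, 14 mm thick, lying before the stand. Origin under its middle, x along it.
- chisel_b: Bystander: steel chisel 150 mm long, 14 mm thick, lying to the left of the stand. Origin under its middle, x along it.
- offcut: Bystander: marble offcut 70 x 50 x 45 mm, to the right of the stand. Origin under its middle.
- mallet: Bystander: round wooden mallet standing on its head, head 90 mm in diameter and 90 mm high, 220 mm tall with its handle up. Origin under its middle.
- pot: Bystander: open steel pot 90 mm in diameter, 80 mm high. Origin under its middle.
- brush: Bystander: hand brush lying flat. Origin under its middle.
- disc: Bystander: grinding disc 115 mm in diameter, 6 mm thick, lying flat. Origin under its middle.

How it is judged:
On the way, in this order (a step that is already met when the one before it is completed fails the run):
1. the bearing cap is shut while the frame still lies back (value of joint cap below 0.06 rad and value of joint frame below 0.2 rad), for 0.3 s.
2. the kickstand leg is over centre and fully down while the frame still lies back (all of step 1 and value of joint leg above 2.45 rad), for 0.3 s.
At the end, for the whole second after the job is handed in: The frame is held by the gripper fingers (at least 0.3 N on it), still, and within 0.06 rad (3.5 degrees) of upright; the cap is shut to within 0.06 rad and the leg is within 0.15 rad of its lower stop; nothing else props the frame (value of joint frame above 0.44 rad and angle between rail_mid's own z axis and vertical below 0.06 rad and contact force between frame and the fingers above 0.3 N and value of joint cap below 0.06 rad and value of joint leg above 2.45 rad and velocity of joint frame between -0.1 and 0.1 rad/s and contact force between frame and chisel_a below 0.05 N and contact force between frame and chisel_b below 0.05 N and contact force between frame and offcut below 0.05 N and contact force between frame and mallet below 0.05 N and contact force between frame and pot below 0.05 N and contact force between frame and brush below 0.05 N and contact force between frame and disc below 0.05 N); the arm keeps its last pose, push and grip.
It fails at once if frame raised while the bearing is open or the leg is still up (value of joint frame above 0.25 rad and (value of joint cap above 0.15 rad or value of joint leg below 2.2 rad)).
It fails at once if a tool or stone lying around is moved by more than 30 mm (distance of any of chisel_a, chisel_b, offcut, mallet, pot, brush, disc from where it was at the start of the episode above 0.03 m).
It also fails if it takes over 72 s, if anything falls off the work surface, if the arm or the gripper's body presses on something with over 40 N, if the wrist force passes 120 N, or if a joint passes its speed limit or range.

### The arm

A 6-joint arm with a two-finger parallel gripper is mounted at the origin on the work surface. World frame = base frame: x ahead of the robot, y to its left, z up, the work surface at z = 0. Lengths are in m, angles in rad, forces in N, time in s.
With the tool pointing down it reaches from about 0.25 to 0.775 m from the base axis. Payload 4 kg.
Tool frame: the origin (TCP) lies midway between the tips of the shut fingers; the grasp point (between the pads) lies 19 mm behind it (grip_point_offset is the distance from the TCP to the grasp point, in m); z points along the fingers, y is the line along which they close (so a half turn about z gives the same grasp; the last joint's range is limited). The gripper opens to 85 mm and grips with 20 to 120 N. Pads are 22 mm wide; open, the fingers measure 114 mm over their backs; the gripper's body (76 mm by 85 mm) begins 54 mm behind the grasp point. The pads swing forward as they close: fully open they stand 13 mm farther back than shut.
Start: joints at [-1.409, 0.087, 1.371, -0, 1.684, -0.103], TCP at [0.144, -0.531, 0.231] pointing down, gripper open.
Joint ranges: [-3.1, 3.1], [-0.76, 2.03], [0.27, 2.55], [-1.08, 4.22], [0.17, 2.65], [-2.57, 2.57]. Speed limits (rad/s): [2.79, 2.79, 3.14, 3.14, 3.14, 3.14].

### API

Orientations are given as a unit quaternion [x, y, z, w].
In Python, from bench import * gives the robot as it stands. The module is installed in compiled form; this text tells all that it offers. Calls block until the motion is done:
- movep(position, orientation): joint-space move of the TCP to a pose.
- move_straight(position, rot=None, vel=0.15, contact_N=None): straight line of the TCP; rot=None keeps the orientation; vel is the mean speed in m/s. With contact_N (N) it stops when the force on the tool has changed by that much, and returns True; else False.
- movej(angles): joint-space move.
- gripper_to(opening, effort=None): finger opening in m; effort is the grip in N (None keeps the last); returns when the fingers have stopped.
- dwell(seconds).
- solve_ik(position, orientation): joint angles nearest the present ones, or None.
- get_obs(): the state.
- snapshot(name): name is "scene" or "top" or "wrist"; returns (picture, depth): 480x640x3 uint8, red, green, blue; 480x640 float32, m along the optical axis (not along the pixel's ray), 0 where there is no reading.
- calibration(name): a dict with "fx", "fy", "cx", "cy" (pixels), "R" (3x3) and "t" (3): a world point X has camera coordinates R X + t; the wrist camera has in their place "hand_eye" (4x4, takes a point from camera to tool coordinates, whose origin is the TCP and whose axes are the flange's). Camera axes: x right, y down, z forward; pixel columns grow to the right and rows downward; lengths in m; the calibration is good to about 2 mm. A picture is of the moment at which its call begins: read the wrist's pose just before it. calibration takes no time and is no camera call.
A pose or a line that the arm cannot do raises MotionError and nothing moves.
- finish_job(): hands the job in; it is judged then, once.
Trained networks look in the newest picture that a camera, given by its name, has taken for a name from the list of things; names that differ only in an ending like _2 or _b are one class to them, and where a whole thing is asked for, a point or a joint stands for the part that bears it (a point fixed in the world has none). Each returns a list of dicts, best first, with "conf" (0 to 1); they miss things now and then, are a little off and sometimes report something else, mostly with a low value. They report only what shows in the picture. A call takes as long as a camera call.
- spot_in(thing, camera): "at" ([column, row] in pixels, amid what is visible of it).
- outline_of(thing, camera): "mask" (480x640 bool, what is visible of it) and "at" ([column, row] in pixels, amid what is visible of it).
The state is a dict: "t": time; "q": joint angles; "dq": joint speeds; "tau": joint torques, N m; "position": TCP position; "eef_rot": TCP orientation; "ft_force": force on the tool from outside, world axes, zero at the start; "torque": the same for the moment, N m; "width": finger opening in m; "grip_force": force on a finger pad.
Only numpy, scipy, OpenCV 4.12 (cv2) and the standard library are available. Lean on these libraries where they do the work, as an engineer would, in place of code of your own. Each camera call takes 0.05 s, during which the arm holds its last target. There are 200 camera calls.

## Working session

There is one attempt and no reset: what is moved stays moved. The work goes in short steps, each a Python script; the robot and the scene stay as the last script left them, time stands still between calls to the robot, and variables do not carry over. Pictures are saved under pics/ and viewed, at most 10 in all, crops included, and the job is handed in when it is done.

```bash
mkdir -p pics
cat > h.py <<'E'
from bench import *
import numpy as np, cv2
from scipy.spatial.transform import Rotation as Rn
def px2w(cam,u,v,d):
    c=calibration(cam); p=np.array([(u-c['cx'])/c['fx']*d,(v-c['cy'])/c['fy']*d,d])
    return np.array(c['R']).T@(p-np.array(c['t']))
def cloud(cam,depth,mask):
    c=calibration(cam); v,u=np.nonzero(mask&(depth>0)); d=depth[v,u]
    p=np.stack([(u-c['cx'])/c['fx']*d,(v-c['cy'])/c['fy']*d,d],1)
    return (p-np.array(c['t']))@np.array(c['R'])
E
python3 - <<'E'
from h import *
np.set_printoptions(precision=3,suppress=True)
for cam in ["scene","top"]:
    im,d=snapshot(cam); cv2.imwrite(f"pics/{cam}0.png",im[:,:,::-1]); np.save(f"{cam}0.npy",d)
    for th in ["stand","rail_mid","frame","foot_bar","leg","cap_bar","cap","chisel_a","offcut","mallet","pot","brush","disc"]:
        for r in outline_of(th,cam)[:2]:
            P=cloud(cam,d,r["mask"]); 
            print(cam,th,round(r["conf"],2),np.round(r["at"]),len(P),np.median(P,0) if len(P) else 0, (P.min(0),P.max(0)) if len(P) else 0)
for th in ["rail_mid","foot_bar","cap_bar"]:
    for cam in ["scene","top"]: print(cam,th,[(r["conf"],np.round(r["at"])) for r in spot_in(th,cam)[:2]])
print(get_obs())
E
```

```text
scene stand 0.89 [339. 306.] 8200 [ 0.631 -0.052  0.01 ] (array([ 0.422, -0.227, -0.01 ]), array([0.74 , 0.436, 0.278]))
scene stand 0.38 [282. 360.] 654 [ 0.645 -0.281  0.042] (array([ 0.598, -0.305, -0.002]), array([ 0.675, -0.229,  0.053]))
scene rail_mid 0.67 [364. 281.] 2077 [ 0.643 -0.015  0.182] (array([ 0.439, -0.187, -0.002]), array([0.702, 0.347, 0.278]))
scene rail_mid 0.27 [319. 312.] 470 [ 0.627 -0.15   0.1  ] (array([ 0.508, -0.184,  0.004]), array([ 0.653, -0.051,  0.159]))
scene frame 0.97 [360. 277.] 2192 [ 0.64  -0.012  0.178] (array([ 0.431, -0.187, -0.008]), array([0.702, 0.397, 0.278]))
scene frame 0.64 [320. 311.] 547 [ 0.624 -0.146  0.097] (array([ 0.494, -0.184,  0.002]), array([ 0.653, -0.039,  0.159]))
scene cap_bar 0.63 [319. 314.] 480 [ 0.627 -0.15   0.1  ] (array([ 0.516, -0.184,  0.004]), array([ 0.653, -0.051,  0.159]))
scene cap_bar 0.43 [362. 278.] 2192 [ 0.64  -0.009  0.179] (array([ 0.422, -0.187, -0.008]), array([0.702, 0.436, 0.278]))
scene cap 0.59 [316. 317.] 457 [ 0.627 -0.15   0.1  ] (array([ 0.516, -0.184,  0.004]), array([ 0.653, -0.051,  0.
[... 2526 characters left out ...]
]))
scene rail_mid [(0.65, array([364., 276.]))]
top rail_mid [(0.56, array([307., 192.]))]
scene foot_bar [(0.62, array([413., 223.])), (0.48, array([284., 364.]))]
top foot_bar [(0.68, array([246., 192.]))]
scene cap_bar []
top cap_bar [(0.78, array([380., 184.]))]
{'t': 1.7, 'q': array([-1.409,  0.087,  1.371,  0.   ,  1.684, -0.103]), 'dq': array([-0.001, -0.   , -0.   ,  0.002,  0.   ,  0.001]), 'tau': array([ -0.002, -35.172, -31.346,  -0.001,   0.001,   0.   ]), 'position': array([ 0.144, -0.531,  0.231]), 'eef_rot': array([0.991, 0.132, 0.   , 0.   ]), 'ft_force': array([0.33 , 0.272, 0.399]), 'torque': array([-0.021, -0.013, -0.055]), 'grip_force': 0.0, 'width': 0.08530147802825062}
```

```bash
python3 -c "
import cv2
a=cv2.imread('pics/top0.png')[130:300,180:460]; cv2.imwrite('pics/topc.png',cv2.resize(a,None,fx=2.85,fy=2.85,interpolation=cv2.INTER_CUBIC))
a=cv2.imread('pics/scene0.png')[190:390,230:480]; cv2.imwrite('pics/scenec.png',cv2.resize(a,None,fx=3,fy=3,interpolation=cv2.INTER_CUBIC))"
```

```text
(no output)
```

View pics/topc.png

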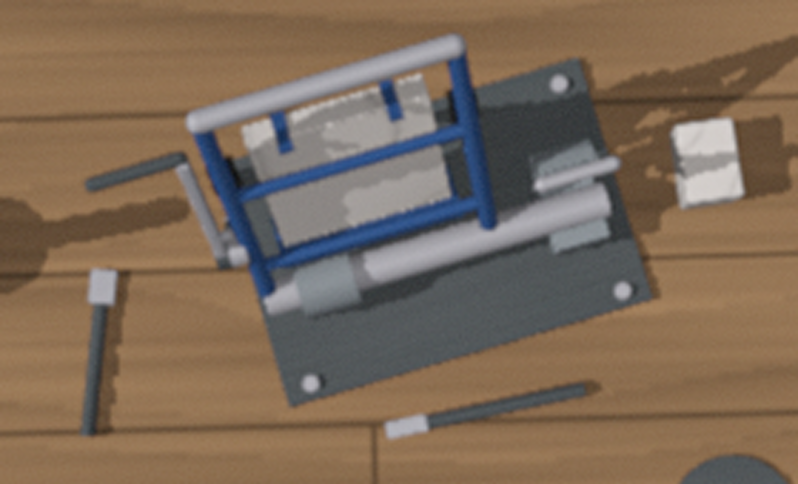

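View pics/scenec.png

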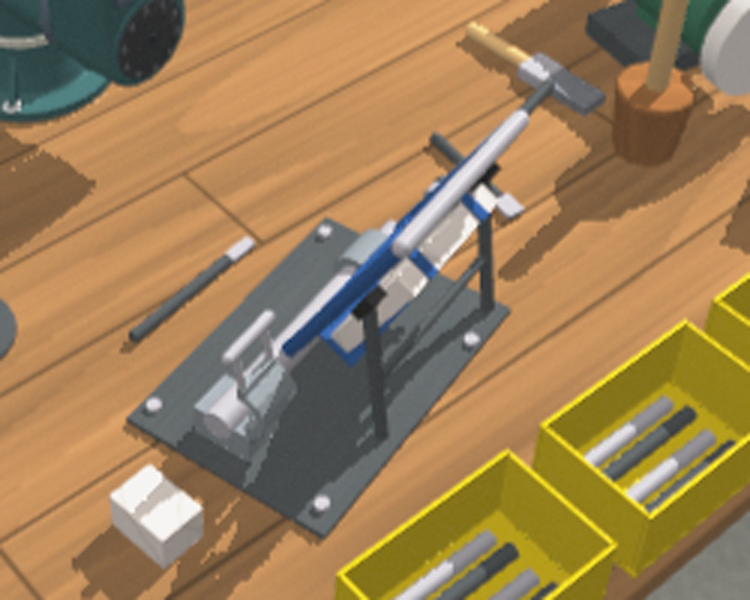

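The top crop shows the stand yawed about 0.27 rad. The rail runs from (195,120) to (460,43), the foot bar from (88,185) to (183,160), and the cap bar from (535,185) to (618,163), standing open. The scene crop agrees: the cap bar is up at about (248,337) with two side arms. Next I fit the stand pose from depth.

```bash
cat > fit.py <<'E'
from h import *
from scipy.optimize import least_squares
np.set_printoptions(precision=4,suppress=True)
P={c:cloud(c,np.load(c+'0.npy'),np.ones((480,640),bool)) for c in("top","scene")}
def seg(c,o,yaw,cap,name):
    # segments in stand coordinates: (x,z,ymin,ymax,r)
    x,z,a,b,r={'rail':(.1199,.2644,-.1,.1,.009),'axle':(0,.045,-.085,.05,.016),'foot':(.1031,.2337,.132,.198,.006),
     'cap':(.032-.106*np.cos(cap)+.005*np.sin(cap),.045+.106*np.sin(cap)+.005*np.cos(cap),-.205,-.145,.006)}[name]
    return x,z,a,b,r
def tost(p,o,yaw):
    q=p.copy(); q[:,:2]-=o; c,s=np.cos(yaw),np.sin(yaw)
    return np.stack([c*q[:,0]+s*q[:,1],-s*q[:,0]+c*q[:,1],q[:,2]],1)
def res(v,use,cams,sel=None):
    out=[]
    for i,(c,n) in enumerate((c,n) for c in cams for n in use):
        S=tost(P[c],v[:2],v[2]); x,z,a,b,r=seg(c,v[:2],v[2],v[3],n)
        dx,dz=S[:,0]-x,S[:,2]-z-v[4]
        dy=np.maximum(0,np.maximum(a-S[:,1],S[:,1]-b))
        d=np.sqrt(dx**2+dz**2+dy**2)-r
        if sel is None: out.append((c,n,np.nonzero((np.abs(d)<.012)&(S[:,2]>z-.3*r))[0]))
        else: out.append(d[sel[i][2]])
    return out if sel is None else np.concatenate(out)
def fit(use,cams,v,n=6):
    for _ in range(n):
        sel=res(v,use,cams); v=least_squares(lambda w:res(w,use,cams,sel),v,loss='soft_l1',f_scale=.003).x
    return v,[(s[0],s[1],len(s[2]),round(1e3*float(np.mean(np.abs(r))),1)) for s,r in zip(sel,np.split(res(v,use,cams,sel),np.cumsum([len(s[2]) for s in sel])[:-1]))]
if __name__=="__main__":
    yaw=.27
    T=P["top"]; m=(T[:,2]>.262)&(T[:,2]<.29)&(abs(T[:,1])<.3)&(T[:,0]>.5)&(T[:,0]<.8); R=T[m]
    d=np.linalg.svd(R[:,:2]-R[:,:2].mean(0),full_matrices=False)[2][0]; yaw=np.arctan2(-d[0],d[1]) if d[1]>0 else np.arctan2(d[0],-d[1])
    t=R[:,:2]@d; mid=R[:,:2].mean(0)+d*((t.min()+t.max())/2-t.mean()); print("yaw",yaw,"mid",mid,"len",np.ptp(t),m.sum())
    o=mid-.12*np.array([np.cos(yaw),np.sin(yaw)]); print("o",o)
    for cams in (["top"],["scene"],["top","scene"]):
        v,i=fit(["rail","axle","foot","cap"],cams,np.array([o[0],o[1],yaw,1.6,0])); print(cams,v,i)
E
python3 fit.py
```

```text
yaw 0.26257181817212794 mid [0.6641 0.0456] len 0.2162289620118576 864
o [0.5482 0.0144]
['top'] [0.5508 0.0103 0.267  1.3591 0.003 ] [('top', 'rail', 864, 1.7), ('top', 'axle', 925, 4.2), ('top', 'foot', 209, 1.7), ('top', 'cap', 152, 1.8)]
['scene'] [ 0.5533  0.0051  0.2707  1.3534 -0.    ] [('scene', 'rail', 422, 1.5), ('scene', 'axle', 269, 3.8), ('scene', 'foot', 56, 1.8), ('scene', 'cap', 97, 1.9)]
['top', 'scene'] [0.5515 0.0086 0.27   1.3535 0.0023] [('top', 'rail', 864, 1.7), ('top', 'axle', 905, 4.0), ('top', 'foot', 209, 1.6), ('top', 'cap', 152, 2.0), ('scene', 'rail', 422, 2.2), ('scene', 'axle', 286, 4.7), ('scene', 'foot', 56, 2.2), ('scene', 'cap', 97, 1.9)]
```

```bash
cat >> h.py <<'E'
np.set_printoptions(precision=4,suppress=True)
O=np.array([.5517,.0090]); YAW=.27; c_,s_=np.cos(YAW),np.sin(YAW)
RS=np.array([[c_,-s_,0],[s_,c_,0],[0,0,1]])
def W(x,y,z): return RS@np.array([x,y,z])+[O[0],O[1],0]
def tool(tilt=0,sgn=1):
    """tool pointing down, closing line along stand x; tilt>0: tool's back leans to stand +x"""
    z=np.array([-np.sin(tilt),0,-np.cos(tilt)]); x=np.array([0,1.*sgn,0]); y=np.cross(z,x)
    return Rn.from_matrix(RS@np.stack([x,y,z],1)).as_quat()
def capbar(t): return .032-.106*np.cos(t)+.005*np.sin(t), .045+.106*np.sin(t)+.005*np.cos(t)
def show(s=""):
    o=get_obs(); print(s,round(o['t'],2),o['position'],o['ft_force'],round(o['width'],4),round(o['grip_force'],1))
E
python3 - <<'E'
from h import *
for s in (1,-1):
    for p,t in [((.05,-.175,.25),0),((-.074,-.175,.056),0),((.13,.172,.25),0),((-.07,.172,.16),0),((.12,0,.245),0),((.12,0,.245),.25),((.12,0,.245),.5),((0,0,.275),0),((0,0,.275),-.25),((0,0,.275),-.5)]:
        print(s,p,t,solve_ik(W(*p),tool(t,s)))
E
```

```text
1 (0.05, -0.175, 0.25) 0 [-0.308   0.3422  1.0313 -0.      1.7681 -0.578 ]
1 (-0.074, -0.175, 0.056) 0 [-0.4299  0.2019  1.5982 -0.      1.3415 -0.6999]
1 (0.13, 0.172, 0.25) 0 [ 0.2352  0.347   1.025  -0.      1.7695 -0.0348]
1 (-0.07, 0.172, 0.16) 0 [ 0.2202 -0.0774  1.6778 -0.      1.5412 -0.0498]
1 (0.12, 0, 0.245) 0 [-0.0234  0.3557  1.0235 -0.      1.7624 -0.2934]
1 (0.12, 0, 0.245) 0.25 [ 0.0078  0.5535  0.7691 -0.0727  2.0597 -0.2885]
1 (0.12, 0, 0.245) 0.5 [ 0.0317  0.7707  0.4925 -0.1613  2.3598 -0.325 ]
1 (0, 0, 0.275) 0 [-0.0864  0.087   1.2852 -0.      1.7694 -0.3564]
1 (0, 0, 0.275) -0.25 [-0.1458 -0.0863  1.4784  0.1002  1.5203 -0.4093]
1 (0, 0, 0.275) -0.5 [-0.2218 -0.2478  1.6744  0.239   1.2743 -0.5105]
-1 (0.05, -0.175, 0.25) 0 [-0.308   0.3422  1.0313 -0.      1.7681  2.5635]
-1 (-0.074, -0.175, 0.056) 0 [-0.4299  0.2019  1.5982 -0.      1.3415  2.4417]
-1 (0.13, 0.172, 0.25) 0 None
-1 (-0.07, 0.172, 0.16) 0 None
-1 (0.12, 0, 0.245) 0 None
-1 (0.12, 0, 0.245) 0.25 None
-1 (0.12, 0, 0.245) 0.5 None
-1 (0, 0, 0.275) 0 None
-1 (0, 0, 0.275) -0.25 None
-1 (0, 0, 0.275) -0.5 None
```

Run:
```python
from h import *
Y=-.175; q=tool()
gripper_to(0.0,40)
movep(W(.055,Y,.25),q); show("above")
x,z=capbar(1.354)
if move_straight(W(x+.035,Y,z-.015),vel=.12,contact_N=6): show("unexpected contact"); raise SystemExit
show("behind bar")
for t in np.arange(1.35,.74,-.1):
    x,z=capbar(t); move_straight(W(x+.018,Y,z-.014),vel=.08); show(f"{t:.2f}")
p=get_obs()['position']; 
move_straight(p+RS@[.012,0,.02],vel=.15); move_straight(p+RS@[.012,0,.08],vel=.15)
im,d=snapshot("top"); np.save("top1.npy",d); cv2.imwrite("pics/top1.png",im[:,:,::-1])
im,d=snapshot("scene"); np.save("scene1.npy",d); cv2.imwrite("pics/scene1.png",cv2.resize(im[190:390,230:480,::-1],None,fx=3,fy=3)); show()
```

```text
above 4.74 [ 0.651  -0.1462  0.2501] [-0.2358 -0.337   0.4927] -0.0001 0.0
behind bar 5.86 [ 0.6463 -0.1468  0.1359] [ 0.2909  0.4688 -0.9584] -0.0002 0.0
1.35 6.22 [ 0.6291 -0.1514  0.1365] [ 0.307  -1.2035  0.1123] -0.0002 0.0
1.25 6.51 [ 0.6189 -0.154   0.1332] [-0.3419 -0.0023  0.2691] 0.0002 0.0
1.15 6.79 [ 0.6091 -0.1566  0.1296] [-1.0851  0.3043  1.3573] -0.0001 0.0
1.05 7.08 [ 0.5997 -0.1592  0.1252] [ 0.2615 -1.1243 -0.4843] 0.0002 0.0
0.95 7.36 [ 0.5908 -0.1616  0.1199] [ 0.0365 -0.4309  0.2533] 0.0001 0.0
0.85 7.64 [ 0.5826 -0.1639  0.1137] [-0.5071 -0.252   0.9404] 0.0003 0.0
0.75 7.92 [ 0.5749 -0.1661  0.1066] [ 1.0873  0.6849 -0.0285] 0.0004 0.0
 8.88 [ 0.5854 -0.1626  0.1844] [-0.2225  0.6968 -0.2331] 0.0001 0.0
```

View pics/scene1.png

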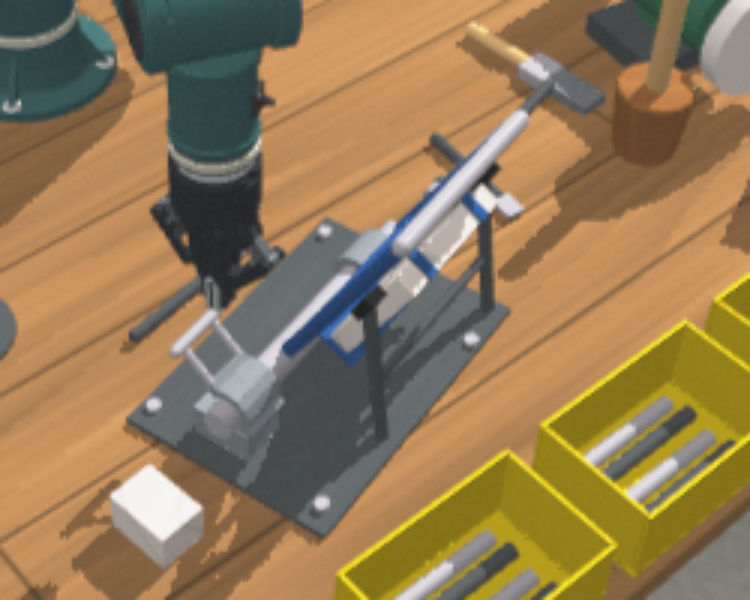

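The cap is now about 0.7 rad open, with its bar at (195,333) between two arms. Next I push it down from above along its arc.

Run:
```python
from h import *
Y=-.175
x,z=capbar(.72); move_straight(W(x-.006,Y,.17),vel=.2)
for t in np.arange(.72,.0,-.12):
    x,z=capbar(t); move_straight(W(x-.004,Y,z+.007),vel=.08); show(f"{t:.2f}")
x,z=capbar(0); print(move_straight(W(x,Y,z-.006),vel=.03,contact_N=15)); show("shut")
dwell(.4); show()
move_straight(W(x-.01,Y,.15),vel=.2)
movep(W(-.02,-.12,.34),tool()); 
for c in("top","scene"):
    im,d=snapshot(c); np.save(c+"0.npy",d); cv2.imwrite(f"pics/{c}2.png",cv2.resize(im[190:390,230:480,::-1],None,fx=3,fy=3))
from fit import *
for cams in (["top"],["scene"]):
    print(fit(["axle","cap"],cams,np.array([O[0],O[1],YAW,.03,0])))
show()
```

```text
0.72 9.94 [ 0.552  -0.1725  0.1256] [-0.2707  0.1957  0.5314] 0.0001 0.0
0.60 10.25 [ 0.5435 -0.1748  0.1159] [ 0.8203  0.1992 -0.1174] 0.0005 0.0
0.48 10.56 [ 0.5367 -0.1765  0.105 ] [ 0.4785 -0.3829 -0.1029] 0.0001 0.0
0.36 10.87 [ 0.5309 -0.178   0.0931] [-0.8194  0.3336 -0.068 ] -0.0002 0.0
0.24 11.18 [ 0.5266 -0.1791  0.081 ] [-0.0159  0.1822  0.1519] 0.0001 0.0
0.12 11.48 [ 0.5238 -0.1798  0.0686] [-0.3532 -0.0735  0.6271] -0.0001 0.0
True
shut 12.06 [ 0.5261 -0.1799  0.0558] [-2.1036 -0.221   5.5739] -0.0005 3.5
 12.46 [ 0.5261 -0.1799  0.0558] [-2.2941  0.976   6.0119] -0.0002 3.3
(array([ 0.5481,  0.0149,  0.2991, -0.0173,  0.0074]), [('top', 'axle', 820, 4.9), ('top', 'cap', 149, 3.0)])
(array([ 0.5557, -0.0036,  0.3007,  0.046 ,  0.0014]), [('scene', 'axle', 308, 3.8), ('scene', 'cap', 73, 4.0)])
 14.03 [ 0.5636 -0.1124  0.3363] [-0.0775  0.3622  0.1547] -0.0 0.0
```

View pics/scene2.png

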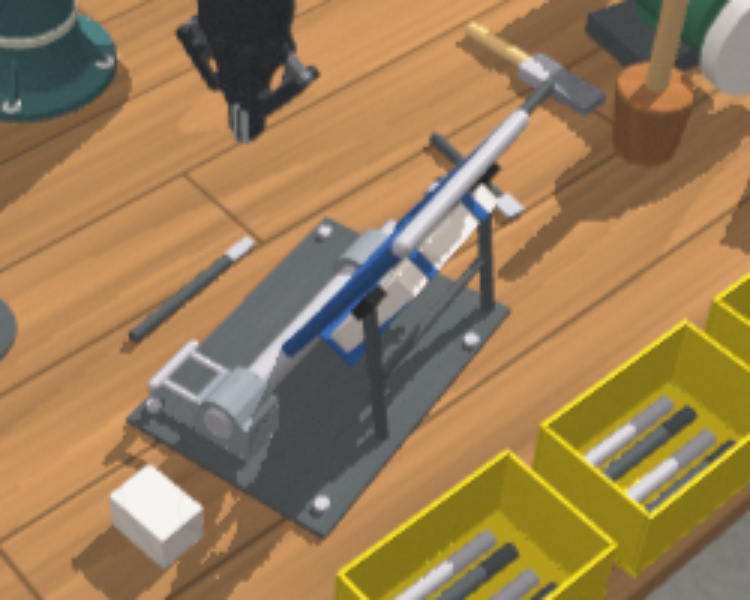

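The cap looks shut: its handle lies flat at (180,365), and a tip height of 55.8 mm matches the bar top. Next I push the leg from behind.

```bash
cat >> h.py <<'E'
def foot(t,fr=0): # foot bar centre in stand x,z for leg angle t, frame angle fr
    a=.5-fr; b=a-t; return .08*np.sin(a)+.135*np.sin(b), .045+.08*np.cos(a)+.135*np.cos(b)
E
python3 - <<'E'
from h import *
Y=.174; q=tool()
movep(W(.08,.1,.36),q); movep(W(.145,Y,.33),q); show("above")
x,z=foot(0)
if move_straight(W(x+.038,Y,z-.015),vel=.12,contact_N=6): show("unexpected"); raise SystemExit
show("behind")
for t in np.arange(0,1.71,.1):
    x,z=foot(t); move_straight(W(x+.0185,Y,z-.015),vel=.10)
    if round(t*10)%4==0: show(f"{t:.1f}")
dwell(.4)
p=get_obs()['position']; move_straight(p+[0,0,.03],vel=.15); move_straight(W(.0,Y,.34),vel=.25)
im,d=snapshot("top"); np.save("top0.npy",d); cv2.imwrite("pics/top3.png",cv2.resize(im[130:330,180:460,::-1],None,fx=2.8,fy=2.8))
im,d=snapshot("scene"); np.save("scene0.npy",d); cv2.imwrite("pics/scene3.png",cv2.resize(im[170:370,230:480,::-1],None,fx=3,fy=3)); show()
E
```

```text
above 15.48 [0.6455 0.2143 0.3284] [-0.1789 -0.1759  0.1956] -0.0004 0.0
behind 16.56 [0.6418 0.2143 0.2203] [-0.8949  0.5477 -0.123 ] 0.0001 0.0
0.0 16.9 [0.6231 0.2094 0.2201] [ 1.0695 -0.5639 -0.0157] 0.0 0.8
0.4 18.03 [0.5732 0.1955 0.2346] [1.2741 0.2417 0.1244] -0.0005 0.3
0.8 19.17 [0.5219 0.1813 0.2292] [-0.3738 -0.8237  0.5321] 0.0001 0.1
1.2 20.3 [0.4764 0.1687 0.2035] [ 0.7706 -0.2334  0.4872] 0.0004 0.0
1.6 21.43 [0.444  0.1598 0.1613] [-0.2097 -0.1311 -0.2464] 0.0003 0.0
 23.42 [0.5044 0.1765 0.3377] [-0.3027  1.2889 -0.5437] 0.0001 0.0
```

View pics/top3.png

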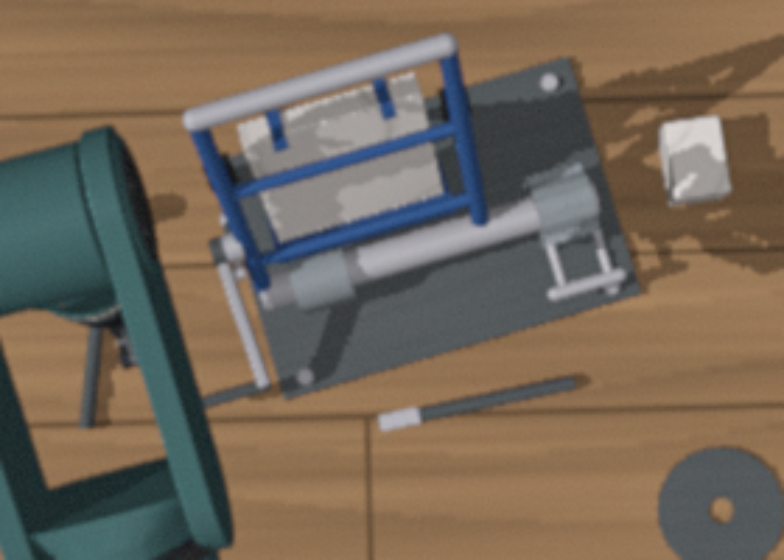

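The leg is down: it runs from about (232,250) to the foot bar at (263,383). Next I check its height, then grasp the rail.

Run:
```python
from h import *
d=np.load("top0.npy")
for u,v in((230,396),(240,391),(250,388)):
    U,V=int(180+u/2.8),int(130+v/2.8); p=px2w("top",U,V,np.median(d[V-1:V+2,U-1:U+2])); s=RS.T@(p-[O[0],O[1],0]); print("foot stand",s,"expected",foot(2.604))
T=.3
def pose(fr,back=0):
    a=.5-fr; t=T-fr; L=.022-back
    return W(.25*np.sin(a)-L*np.sin(t),0,.045+.25*np.cos(a)-L*np.cos(t)), tool(t)
gripper_to(.06,25)
p,q=pose(0,.09); movep(p,q); show("pre")
p,q=pose(0)
if move_straight(p,vel=.1,contact_N=8): show("contact"); raise SystemExit
show("at rail")
im,dd=snapshot("scene"); cv2.imwrite("pics/scene4.png",cv2.resize(im[130:330,260:510,::-1],None,fx=3,fy=3))
```

```text
foot stand [-0.0787  0.1632  0.0522] expected (np.float64(-0.07790567297488266), np.float64(0.04658679424834514))
foot stand [-0.0762  0.1546  0.0538] expected (np.float64(-0.07790567297488266), np.float64(0.04658679424834514))
foot stand [-0.0767  0.1445  0.053 ] expected (np.float64(-0.07790567297488266), np.float64(0.04658679424834514))
pre 24.93 [0.6863 0.0469 0.3299] [-0.0899  0.1533  0.6731] 0.0598 0.0
at rail 25.98 [0.6611 0.0396 0.2449] [-0.3559  0.0999  0.2289] 0.0599 0.0
```

View pics/scene4.png

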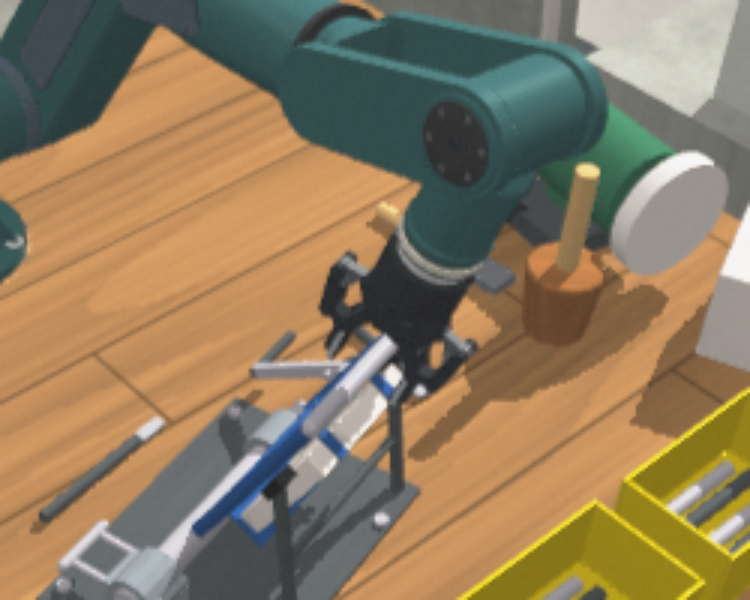

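The leg is at its stop, and the fingers straddle the rail around (385,355). Now I close the gripper and raise the frame.

Run:
```python
from h import *
T=.3
def pose(fr,L=.022):
    a=.5-fr; t=T-fr
    return W(.25*np.sin(a)-L*np.sin(t),0,.045+.25*np.cos(a)-L*np.cos(t)), tool(t)
gripper_to(.005,25); show("gripped")
if not .013<get_obs()['width']<.024: raise SystemExit
for f in np.arange(.05,.5001,.05):
    p,q=pose(f); move_straight(p,rot=q,vel=.06)
    if round(f*100)%10==0: show(f"{f:.2f}")
dwell(.6); show("end")
for c in("top","scene"):
    im,d=snapshot(c); np.save(c+"0.npy",d); cv2.imwrite(f"pics/{c}5.png",cv2.resize(im[130:330,230:480,::-1],None,fx=3,fy=3))
    P=cloud(c,d,np.ones_like(d,bool)); S=(P-[O[0],O[1],0])@RS
    for lo,hi in((-.095,-.06),(.06,.095)):
        m=(S[:,1]>lo)&(S[:,1]<hi)&(S[:,2]>.28)&(S[:,2]<.32)&(abs(S[:,0])<.05); print(c,lo,m.sum(),np.median(S[m],0),S[m].min(0),S[m].max(0))
```

```text
gripped 26.48 [0.6599 0.0388 0.2441] [-6.1347 -1.861   2.7989] 0.0169 25.3
0.10 27.16 [0.6417 0.034  0.2536] [ 1.6617  0.7767 -0.9301] 0.0172 25.9
0.20 27.84 [0.6211 0.0285 0.262 ] [2.1165 2.4848 0.756 ] 0.017 26.0
0.30 28.52 [0.5999 0.0228 0.2682] [0.3192 4.1369 0.8541] 0.017 26.1
0.40 29.21 [0.5781 0.0169 0.2722] [0.1199 4.9754 2.1439] 0.017 26.2
0.50 29.89 [0.5559 0.011  0.2739] [-1.4392  6.6897  2.6059] 0.017 26.2
end 30.49 [0.5564 0.0112 0.2739] [-1.0731  5.2535  3.0073] 0.0169 26.2
top -0.095 73 [ 0.005  -0.0809  0.3043] [-0.005  -0.0943  0.2967] [ 0.0103 -0.0606  0.311 ]
top 0.06 93 [0.002  0.0844 0.3041] [-0.0064  0.0717  0.2941] [0.0117 0.0949 0.3133]
scene -0.095 77 [ 0.0067 -0.0772  0.3008] [-0.0075 -0.0948  0.2859] [ 0.0134 -0.0606  0.3069]
scene 0.06 21 [0.0112 0.0835 0.2961] [0.0075 0.0663 0.2882] [0.0129 0.0941 0.3028]
```

View pics/scene5.png

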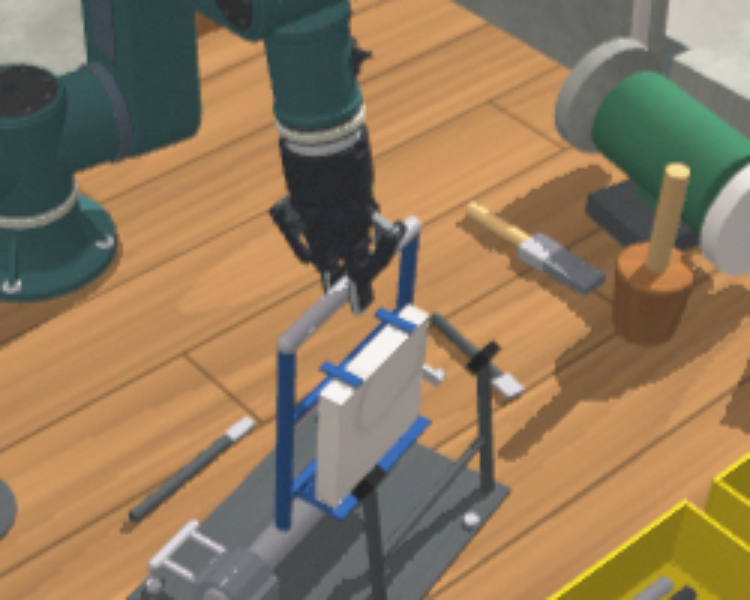

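The frame stands upright in the grip, with the rail within about 5 mm of the axle plane in the top view (15 mm allowed). The cap is still shut at (190,550).

```bash
python3 -c "
from bench import *
print(finish_job())"
```

```text
the job is handed in; nothing more can be done
None
```

I handed the job in at about 30 s of the 72 s allowed, with the cap shut, the leg snapped down to its stop, and the frame held upright in the gripper within tolerance; no verdict came back.

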